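# Select the marked speed on the bench mixer's H-gate lever

## Task

Change the bench mixer's speed: with your fingertips, push its gear lever out of the middle rest notch into the cross channel of the H-gate, along the channel, and fully home in the slot whose end is marked by the long bar (the other three slots are marked by round buttons), without running it down any of the other slots on the way. Only push the knob, never pinch it between the fingers, and leave the things on and around the mixer where they stand; finish with the lever left in its slot and your hand clear.

Things in the scene. Friction and masses are not known exactly. Their poses are not given: they have to be found in the camera images.
- mixer: White bench mixer, fixed, 170 mm (x) by 320 mm (y), top 81 mm above the bench. Origin: on the bench straight below the middle of the H-gate; x points away from the operator (near to far), y to the operator's left, z up. The housing spans y = -85 to +235 mm and x = -85 to +85 mm; a rotor (radius 62 mm, hub up to 125 mm above the bench) is centred at y = 125 mm.
- gate (a point): Middle of the H-gate on top of its aluminium plate, 95 mm above the bench; axes as the mixer's. Slots 14 mm wide; stem centre lines: cross channel x = 0, y = -24 to 24 mm; four slots at y = +24 and -24 mm from the channel to x = +18 (far) or -18 mm (near); rest notch at y = 0 from the channel to x = -18 mm only. The plate is 110 (x) by 92 mm (y); its walls stop and guide the stem.
- knob (a point): Middle of the grey four-lobed knob on the lever, 155 mm above the bench when upright. 28 mm across its lobes both ways, 34 mm tall (17 mm above and below this point); the lobes' flat faces, 14 mm wide, look near, far, left and right. The bare stem below is 10 mm thick, 43 mm of it above the plate. About 2 N at the knob moves the lever; it stays where it is left.
- pivot (a point): The lever's pivot, under the middle of the gate, 20 mm above the bench. The knob (135 mm above the pivot) moves about 1.8 times as far as the stem at the plate: about 31 mm to the near or far side of the middle when fully home, about 44 mm to the left or right in the lanes, and sinks up to 12 mm there.
- stem_at_gate (a point): The point of the lever's stem that is level with the top of the gate plate when the lever is upright (75 mm above the pivot).
- lever_shift (a joint): Lean of the lever along the mixer's x, rad; 0 upright, positive to the far side. About -0.24 at the end of the rest notch, about +-0.24 when fully home in a slot, within about +-0.03 in the cross channel. It starts in the rest notch.
- lever_select (a joint): Lean of the lever along the mixer's y, rad; 0 in the middle, positive to the left; about +-0.34 in the left and right lanes.
- bar_marker: The long bar marker of the wanted slot: black, 40 mm (along the mixer's y) by 12 by 10 mm tall, fixed on the plate in line with its slot, 44 mm near or far of the channel's centre line (27 mm beyond stem_at_gate when the lever is home). Which of the four slots it marks differs each time. Origin: centre of its underside, on the plate.
- disc_a: Round black button marker, 18 mm across and 6 mm tall, fixed at the end of one of the other three slots, 44 mm near or far of the channel's centre line. Origin: centre of its underside.
- disc_b: Round black button marker, 18 mm across and 6 mm tall, fixed at the end of one of the other three slots, 44 mm near or far of the channel's centre line. Origin: centre of its underside.
- disc_c: Round black button marker, 18 mm across and 6 mm tall, fixed at the end of one of the other three slots, 44 mm near or far of the channel's centre line. Origin: centre of its underside.
- lobe_near: The lobe of the knob that faces the near side (mixer -x), 14 mm wide and 34 mm tall; part of the knob. Its origin is at the lever's pivot, not at the lobe.
- lobe_far: The lobe of the knob that faces the far side (mixer +x), 14 mm wide and 34 mm tall; part of the knob. Its origin is at the lever's pivot, not at the lobe.
- lobe_left: The lobe of the knob that faces left (mixer +y), 14 mm wide and 34 mm tall; part of the knob. Its origin is at the lever's pivot, not at the lobe.
- lobe_right: The lobe of the knob that faces right (mixer -y), 14 mm wide and 34 mm tall; part of the knob. Its origin is at the lever's pivot, not at the lobe.
- spare_nut: Loose white nut, 28 mm across, 16 mm tall, standing on the mixer's top near the gate; leave alone. Origin: underside.
- vial: Loose amber vial with white cap, 19 mm across, 30 mm tall, standing on the mixer's top near the gate; leave alone. Origin: underside.
- spare_rotor: Loose black rotor disc, 100 mm across, 22 mm tall, on the bench at the mixer's near side; leave alone.
- tube_rack: Yellow tube rack, 100 by 200 by 57 mm tall, on the bench; leave alone.
- reagent_bottle: Bottle, 66 mm across, 150 mm tall, on the bench to the right; leave alone.
- jar: Jar, 70 mm across, 80 mm tall, on the bench to the right; leave alone.
- spin_lid: Clear shallow lid, 156 mm across, 35 mm tall, lying open side up on the bench to the left; leave alone.

How it is judged:
On the way, in this order (a step that is already met when the one before it is completed fails the run):
1. the lever is out of the rest notch, in the cross channel (value of joint lever_shift between -0.07 and 0.07 rad), for 0.1 s.
2. the lever is fully home in the slot marked by the bar (horizontal distance between stem_at_gate and bar_marker below 0.0315 m and (value of joint lever_select above 0.22 rad or value of joint lever_select below -0.22 rad)), for 0.2 s.
At the end, for the whole second after the job is handed in: The lever rests in the slot marked by the bar, within about 4 mm (at the plate) of the slot's end, and the seven loose things stand within 25 mm of where they were (all of step 2 and velocity of joint lever_shift between -0.02 and 0.02 rad/s and velocity of joint lever_select between -0.02 and 0.02 rad/s and distance of each of spare_nut, vial, spare_rotor, tube_rack, reagent_bottle, jar, spin_lid from where it was at the start of the episode below 0.025 m); the robot touches nothing.
It fails at once if the lever is run more than about half-way down a slot marked by a round button ((value of joint lever_select above 0.22 rad or value of joint lever_select below -0.22 rad) and (horizontal distance between stem_at_gate and disc_a below 0.034 m or horizontal distance between stem_at_gate and disc_b below 0.034 m or horizontal distance between stem_at_gate and disc_c below 0.034 m)).
It fails at once if the knob is pinched: opposite lobes pressed at once ((contact force between the fingers and lobe_near above 1.5 N and contact force between the fingers and lobe_far above 1.5 N) or (contact force between the fingers and lobe_left above 1.5 N and contact force between the fingers and lobe_right above 1.5 N)).
It fails at once if a bystander is knocked away, lifted or carried (distance of any of spare_nut, vial, spare_rotor, tube_rack, reagent_bottle, jar, spin_lid from where it was at the start of the episode above 0.025 m).
It also fails if it takes over 51 s, if anything falls off the work surface, if the arm or the gripper's body presses on something with over 40 N, if the wrist force passes 120 N, or if a joint passes its speed limit or range.

## Robot

A 6-joint arm with a two-finger parallel gripper is mounted at the origin on the work surface. World frame = base frame: x ahead of the robot, y to its left, z up, the work surface at z = 0. Lengths are in m, angles in rad, forces in N, time in s.
With the tool pointing down it reaches from about 0.275 to 0.875 m from the base axis. Payload 12.5 kg.
Tool frame: the origin (TCP) lies at the very end of the fingers, on their centre line; the grasp point (between the pads) lies 19 mm behind it (pinch_z is the z of the grasp point in the tool frame, in m); z points along the fingers, y is the line along which they close (so a half turn about z gives the same grasp; the last joint's range is limited). The gripper opens to 85 mm and grips with 20 to 120 N. Pads are 22 mm wide; open, the fingers measure 114 mm over their backs; the gripper's body (76 mm by 85 mm) begins 54 mm behind the grasp point. The pads swing forward as they close: fully open they stand 13 mm farther back than shut.
Start: joints at [-1.399, 0.351, 1.652, -0, 1.139, -0.085], TCP at [0.14, -0.532, 0.199] pointing down, gripper open.
Joint ranges: [-2.75, 2.75], [-0.79, 2.1], [0.01, 2.65], [-1.57, 4.71], [0.07, 3.14], [-2.87, 2.87]. Speed limits (rad/s): [2.22, 2.22, 2.79, 3.14, 3.14, 3.14].

## Interface

Orientations are given as a unit quaternion [x, y, z, w].
In Python, from rig import move_to, line_to, movej, gripper_open, grab, sleep, ik, capture, get_calibration, Unreachable, sign_off, cut_out, current_clock, current_qpos, current_dq, current_joint_torque, current_tool_pos, current_ee_rot, current_force, current_ft_torque, current_width, current_gripper_force, pinch_z gives the robot as it stands. The module is installed in compiled form; this text tells all that it offers. Calls block until the motion is done:
- move_to(position, orientation): joint-space move of the TCP to a pose.
- line_to(position, feed=0.15, ori=None, threshold=None): straight line of the TCP; ori=None keeps the orientation; feed is the mean speed in m/s. With threshold (N) it stops when the force on the tool has changed by that much, and returns True; else False.
- movej(angles): joint-space move.
- gripper_open() and grab(f_grip=None): open the fingers fully, or close them until they stop; f_grip is the grip in N (None keeps the last).
- sleep(seconds).
- ik(position, orientation): joint angles nearest the present ones, or None.
- capture(name): name is "scene" or "top"; returns the picture (400x640x3 uint8, blue, green, red); there is no depth.
- get_calibration(name): a dict with "intrinsics" (3x3 intrinsics, pixels), "R" (3x3) and "t" (3): a world point X has camera coordinates R X + t. Camera axes: x right, y down, z forward; pixel columns grow to the right and rows downward; lengths in m; the calibration is good to about 2 mm. A picture is of the moment at which its call begins. get_calibration takes no time and is no camera call.
A pose or a line that the arm cannot do raises Unreachable and nothing moves.
- sign_off(): hands the job in; it is judged then, once.
Trained networks look in the newest picture that a camera, given by its name, has taken for a name from the list of things; names that differ only in an ending like _2 or _b are one class to them, and where a whole thing is asked for, a point or a joint stands for the part that bears it (a point fixed in the world has none). Each returns a list of dicts, best first, with "p" (0 to 1); they miss things now and then, are a little off and sometimes report something else, mostly with a low value. They report only what shows in the picture. A call takes as long as a camera call.
- cut_out(label, camera): "region" (400x640 bool, what is visible of it) and "box" ([left, top, right, bottom] in pixels, round what is visible of it).
Readings, each from a call of its own:
- current_clock(): time.
- current_qpos(): joint angles.
- current_dq(): joint speeds.
- current_joint_torque(): joint torques, N m.
- current_tool_pos(): TCP position.
- current_ee_rot(): TCP orientation.
- current_force(): force on the tool from outside, world axes, zero at the start.
- current_ft_torque(): the same for the moment, N m.
- current_width(): opening from 0.0 (shut) to 1.0 (fully open).
- current_gripper_force(): force on a finger pad.
Only numpy, scipy, OpenCV 4.12 (cv2) and the standard library are available. Lean on these libraries where they do the work, as an engineer would, in place of code of your own. Each camera call takes 0.05 s, during which the arm holds its last target. There are 200 camera calls.

## Working session

There is one attempt and no reset: what is moved stays moved. The work goes in short steps, each a Python script; the robot and the scene stay as the last script left them, time stands still between calls to the robot, and variables do not carry over. Pictures are saved under pics/ and viewed, at most 11 in all, crops included, and the job is handed in when it is done.

```bash
mkdir -p pics
python3 - <<'E'
from rig import *
import cv2,numpy as np
for c in("scene","top"):
    im=capture(c); cv2.imwrite(f"pics/{c}0.png",im)
    k=get_calibration(c); print(c,np.round(k["intrinsics"],1).tolist(),np.round(k["R"],3).tolist(),np.round(k["t"],3).tolist())
    for l in("mixer","knob","bar_marker","disc_a","spare_nut","vial"):
        for d in cut_out(l,c)[:4]:
            ys,xs=np.nonzero(d["region"]); print(l,round(d["p"],2),np.round(d["box"]).tolist(),xs.mean().round(1),ys.mean().round(1))
print(current_clock())
E
```

```text
scene [[432.4, 0.0, 330.6], [0.0, 432.4, 189.7], [0.0, 0.0, 1.0]] [[0.286, 0.958, 0.008], [0.638, -0.184, -0.748], [-0.715, 0.218, -0.664]] [-0.131, -0.214, 1.596]
mixer 0.69 [232.0, 178.0, 360.0, 271.0] 294.0 222.8
knob 0.69 [260.0, 191.0, 272.0, 220.0] 265.4 201.9
knob 0.39 [133.0, 206.0, 164.0, 246.0] 148.7 226.1
bar_marker 0.43 [284.0, 218.0, 294.0, 229.0] 289.5 223.9
disc_a 0.34 [259.0, 195.0, 264.0, 205.0] 260.7 198.8
spare_nut 0.6 [279.0, 193.0, 287.0, 204.0] 280.1 197.6
spare_nut 0.16 [257.0, 190.0, 273.0, 222.0] 265.3 201.1
vial 0.46 [304.0, 214.0, 312.0, 229.0] 307.6 220.5
top [[372.7, 0.0, 316.2], [0.0, 372.7, 193.5], [0.0, 0.0, 1.0]] [[-0.063, -0.998, -0.004], [-0.975, 0.062, -0.215], [0.215, -0.009, -0.977]] [0.004, 0.521, 1.013]
mixer 0.83 [282.0, 154.0, 406.0, 252.0] 343.6 201.1
knob 0.6 [369.0, 184.0, 385.0, 198.0] 377.0 190.1
spare_nut 0.61 [352.0, 213.0, 364.0, 224.0] 358.1 217.2
vial 0.39 [338.0, 174.0, 342.0, 180.0] 337.9 176.8
0.7
```

Run:
```python
import cv2,numpy as np
t=cv2.imread("pics/top0.png")[145:260,275:415]; s=cv2.imread("pics/scene0.png")[170:280,225:365]
cv2.imwrite("pics/crop0.png",np.vstack([cv2.resize(t,(365,300),interpolation=cv2.INTER_CUBIC),cv2.resize(s,(365,290),interpolation=cv2.INTER_CUBIC)]))
cv2.imwrite("pics/topcrop.png",cv2.resize(t,None,fx=5,fy=5,interpolation=cv2.INTER_CUBIC))
cv2.imwrite("pics/scrop.png",cv2.resize(s,None,fx=5,fy=5,interpolation=cv2.INTER_CUBIC))
```

```text
(no output)
```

View pics/topcrop.png

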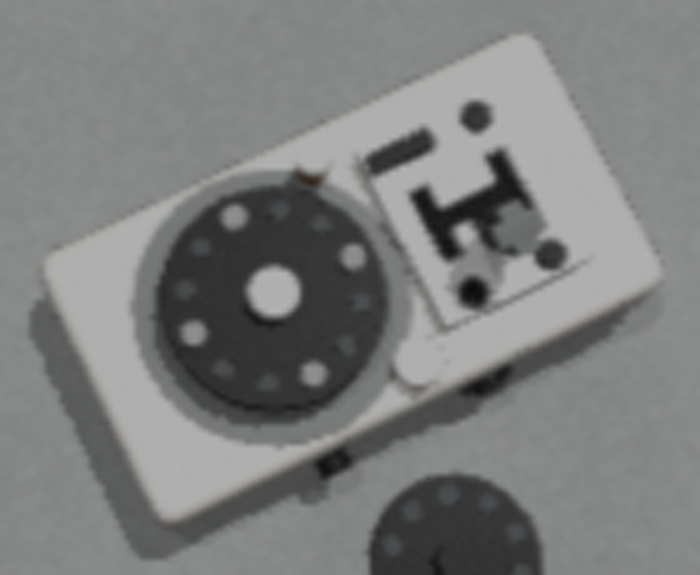

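View pics/scrop.png

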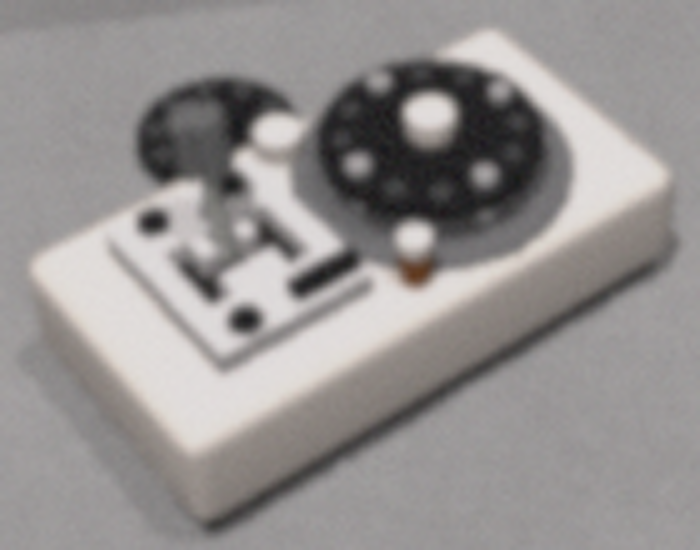

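View pics/top0.png

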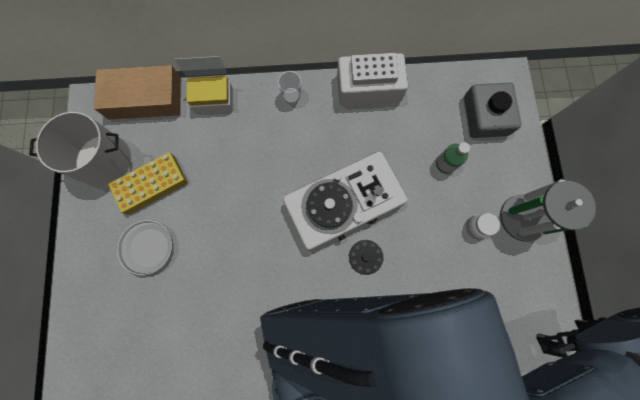

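The top view shows the bar at top px (355,175), which is the far-left slot. The buttons are at (370,168), (385,196) and (370,203), and the knob is at (377,190), in the near rest notch.

Next I'll fit the mixer pose from these points and check reachability.

```bash
cat > h.py <<'E'
from rig import *
import numpy as np
from scipy.optimize import least_squares
from scipy.spatial.transform import Rotation as Ro
def proj(c,X):
    k=get_calibration(c); p=k["intrinsics"]@(k["R"]@X+k["t"]); return p[:2]/p[2]
def w(P,x,y,z):
    c,s=np.cos(P[2]),np.sin(P[2]); return np.array([P[0]+c*x-s*y,P[1]+s*x+c*y,z])
def quat(P,flip=0):
    c,s=np.cos(P[2]),np.sin(P[2]); f=-1 if flip else 1
    y=f*np.array([-s,c,0]); z=np.array([0,0,-1.]); return Ro.from_matrix(np.c_[np.cross(y,z),y,z]).as_quat()
E
python3 - <<'E'
from h import *
obs=[("top",.044,.024,.105,355.2,175),("top",.044,-.024,.101,370.2,168.2),("top",-.044,-.024,.101,385,195.8),("top",-.044,.024,.101,369.6,203.4),
("scene",.044,.024,.105,290,225),("scene",.044,-.024,.101,274,234),("scene",-.044,-.024,.101,255.6,214.2)]
f=lambda P:np.concatenate([proj(o[0],w(P,*o[1:4]))-o[4:] for o in obs])
r=least_squares(f,[.6,0,.3]); P=r.x; np.save("P.npy",P); print(P,np.round(r.fun,1))
print("knob pred",proj("top",w(P,-.032,0,.151)),proj("scene",w(P,-.032,0,.151)), "corners",[proj("top",w(P,a*.085,b,.081)).round().tolist() for a,b in((1,-.085),(-1,-.085),(-1,.235),(1,.235))])
for fl in(0,1):
    q=quat(P,fl); print(fl,[None if (j:=ik(w(P,*a),q)) is None else np.round(j,2).tolist() for a in((-.08,0,.25),(-.08,0,.125),(.01,.044,.125))])
E
```

```text
[ 0.52407019 -0.17722025  0.38356289] [-0.4 -0.4 -0.2 -0.4 -0.2 -0.2 -0.4 -0.4 -0.5 -1.1 -0.4 -0.4 -0.4 -0.1]
knob pred [377.87209577 191.41898777] [263.70326494 198.61465694] corners [[381.0, 149.0], [410.0, 201.0], [306.0, 251.0], [280.0, 196.0]]
0 [[-0.53, 0.2, 1.72, -0.0, 1.22, -2.48], [-0.53, 0.35, 1.86, -0.0, 0.93, -2.48], [-0.34, 0.41, 1.77, -0.0, 0.97, -2.29]]
1 [[-0.53, 0.2, 1.72, -0.0, 1.22, 0.66], [-0.53, 0.35, 1.86, -0.0, 0.93, 0.66], [-0.34, 0.41, 1.77, -0.0, 0.97, 0.85]]
```

Run:
```python
from h import *
import cv2
P=np.load("P.npy"); q=quat(P,1)
def go(x,y,z,v=.2,th=None):
    r=line_to(w(P,x,y,z),feed=v,ori=q,threshold=th); d=current_tool_pos()-np.array([P[0],P[1],0]); c,s=np.cos(P[2]),np.sin(P[2])
    print(r,"tcp gate mm",np.round(1e3*np.array([c*d[0]+s*d[1],-s*d[0]+c*d[1],d[2]]),1),"F",np.round(current_force(),1),current_clock())
grab(20)
p=np.array(current_tool_pos()); p[2]=.27; line_to(p,feed=.2)
move_to(w(P,-.085,0,.25),q)
go(-.085,0,.138)
go(-.024,0,.138,.04,6)
cv2.imwrite("pics/t1.png",capture("top")); cv2.imwrite("pics/s1.png",capture("scene"))
cv2.imwrite("pics/c1.png",np.hstack([cv2.resize(cv2.imread(f"pics/{n}1.png")[150:260,225:415],(390,300)) for n in("t","s")]))
```

```text
False tcp gate mm [-84.9  -0.7 138.8] F [0.8 0.3 0.5] 4.3167
True tcp gate mm [-24.3  -0.2 138.5] F [-1.8 -0.7  5.4] 5.7917
```

View pics/c1.png

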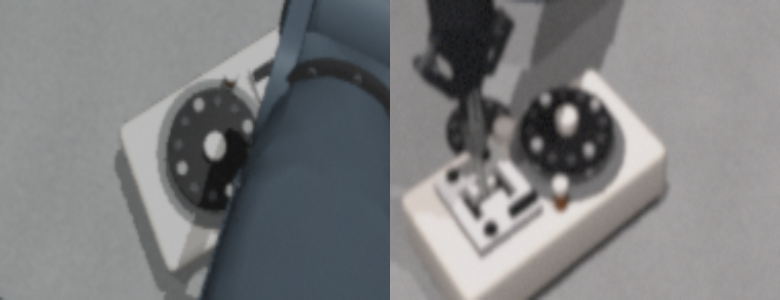

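The tool is at the near lobe and reads as if the lever is upright. I'll push until it meets the wall, back off and look closer.

```bash
cat >> h.py <<'E'
import cv2
P=np.load("P.npy"); q=quat(P,1)
def go(x,y,z,v=.2,th=None):
    r=line_to(w(P,x,y,z),feed=v,ori=q,threshold=th); d=current_tool_pos()-np.array([P[0],P[1],0]); c,s=np.cos(P[2]),np.sin(P[2])
    print(r,"tcp gate mm",np.round(1e3*np.array([c*d[0]+s*d[1],-s*d[0]+c*d[1],d[2]]),1),"F",np.round(current_force(),1),current_clock())
def look(n):
    s=capture("scene"); cv2.imwrite(f"pics/{n}.png",cv2.resize(s[170:260,230:330],None,fx=6,fy=6,interpolation=cv2.INTER_CUBIC))
    for d in cut_out("knob","scene")[:1]:
        ys,xs=np.nonzero(d["region"]); print("knob",d["p"],d["box"],xs.mean(),ys.mean())
E
python3 - <<'E'
from h import *
go(-.019,0,.138,.03,6)
go(-.06,0,.138)
go(-.06,-.06,.138)
go(0.001,-.06,.128)
look("s2")
E
```

```text
False tcp gate mm [-18.6  -0.4 138.9] F [-2.6 -0.   7.3] 6.225
False tcp gate mm [-60.2  -0.2 138.1] F [ 0.5 -0.3  0.2] 6.5833
False tcp gate mm [-59.7 -60.1 137.5] F [-0.3 -0.3  1.4] 7.0333
False tcp gate mm [  1.5 -59.  127.7] F [-0.8  0.   0.1] 7.4917
knob 0.68 [265.7, 191.6, 270.8, 222.1] 267.26851851851853 203.57407407407408
```

View pics/s2.png

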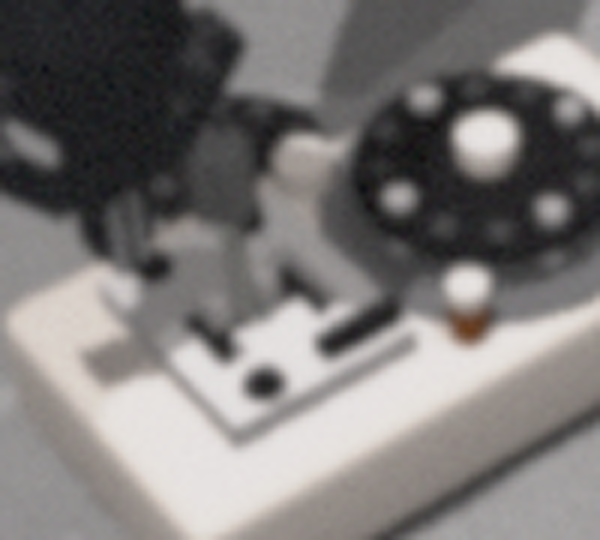

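Run:
```python
from h import *
for a in(-.24,-.12,-.07,-.03,0,.03):
    print(a,*[((proj("scene",w(P,s*np.sin(a),0,.02+s*np.cos(a)))-[230,170]+.5)*6).round() for s in(.08,.11,.135,.152)])
```

```text
-0.24 [233. 281.] [218. 223.] [205. 174.] [196. 140.]
-0.12 [244. 290.] [234. 236.] [225. 190.] [218. 157.]
-0.07 [249. 294.] [241. 242.] [233. 197.] [228. 166.]
-0.03 [253. 298.] [246. 247.] [240. 204.] [236. 173.]
0 [256. 301.] [250. 252.] [245. 209.] [242. 179.]
0.03 [259. 305.] [255. 256.] [251. 214.] [248. 185.]
```

The lever reads about -0.13, so it isn't out of the notch. The tip was too high and caught only the knob's lower edge. I'll repeat the push lower, so the finger flank bears on the lobe face.

Run:
```python
from h import *
go(-.075,-.06,.138)
go(-.075,0,.138)
go(-.075,0,.118)
go(-.021,0,.118,.04,8)
look("s3")
```

```text
False tcp gate mm [-74.9 -60.4 138.4] F [ 0.8  0.6 -0.3] 8.125
False tcp gate mm [-7.410e+01  1.000e-01  1.381e+02] F [ 0.4 -1.2  0.3] 8.575
False tcp gate mm [-7.520e+01 -1.000e-01  1.174e+02] F [-0.   0.3 -0.1] 8.825
False tcp gate mm [-21.1  -0.  118. ] F [-1.7 -0.   1.1] 10.325
knob 0.6 [268.1, 193.2, 279.0, 218.3] 271.7402597402597 206.65367965367966
```

View pics/s3.png

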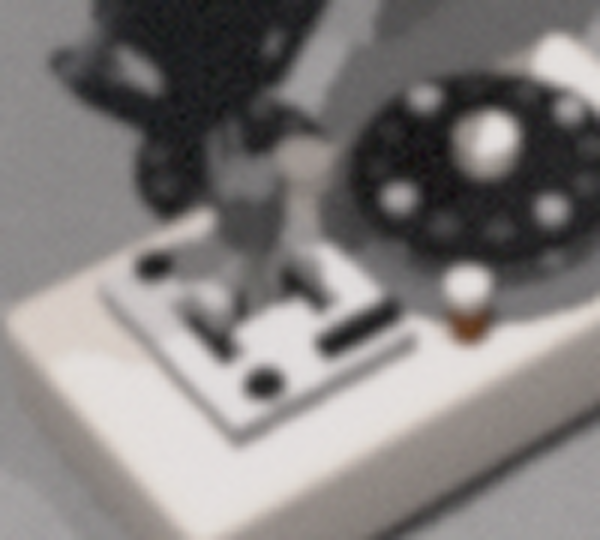

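Now the knob is at crop (250,200), so the lever is upright in the channel. I'll seat it lightly on the wall, then push left.

Run:
```python
from h import *
go(-.015,0,.118,.03,5)
go(-.06,0,.118)
go(-.06,-.06,.118)
go(0.002,-.06,.118)
look("s4")
go(0.002,-.02,.118,.06,8)
go(0.002,.013,.118,.04,8)
look("s5")
a=cv2.imread("pics/s4.png");b=cv2.imread("pics/s5.png");cv2.imwrite("pics/s45.png",np.hstack([cv2.resize(i,(400,360)) for i in(a,b)]))
```

```text
True tcp gate mm [-19.6   0.2 117.9] F [-5.6 -3.4  5. ] 10.6333
False tcp gate mm [-60.1  -0.3 118.2] F [ 0.5 -0.1  0. ] 10.9833
False tcp gate mm [-59.6 -60.2 117.6] F [0.1 0.1 0.4] 11.4333
False tcp gate mm [  2.5 -59.  117.7] F [ 0.1 -0.2  0.2] 11.8917
knob 0.51 [269.8, 194.3, 278.9, 219.0] 271.65 205.62272727272727
False tcp gate mm [  2.1 -19.9 118. ] F [ 0.2  0.6 -0.6] 12.8083
False tcp gate mm [  2.  13. 118.] F [0.2 0.1 0.6] 13.7833
knob 0.74 [278.5, 192.0, 291.9, 217.3] 284.1142857142857 202.16190476190476
```

View pics/s45.png

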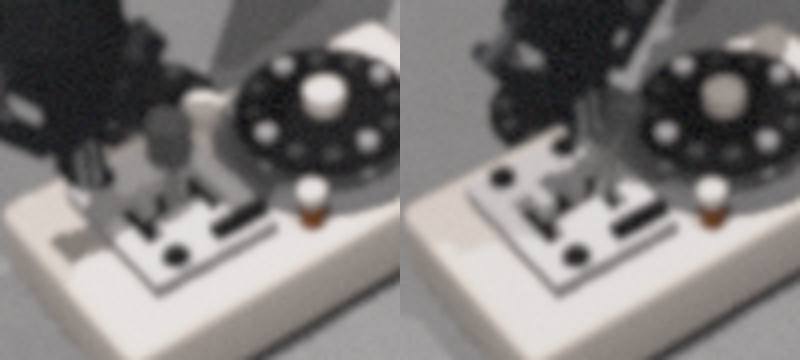

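The lever is moving left along the channel and hasn't reached the wall yet. I'll keep pushing to the lane wall.

Run:
```python
from h import *
go(0.002,.03,.118,.03,5)
go(0.002,-.02,.118)
look("s6")
for b in(.2,.25,.3,.34,.37):
  for a in(-.03,.03): print(b,a,[(proj("scene",w(P,s*np.sin(a),s*np.sin(b),.02+s*np.cos(b)))-[230,170]+.5)*6//1 for s in(.09,.135)])
```

```text
True tcp gate mm [  2.1  21.4 118. ] F [ 2.1 -2.6  1.6] 14.275
False tcp gate mm [  1.7 -20.  117.7] F [-0.4  0.1  0.8] 14.6333
knob 0.51 [281.6, 189.6, 293.7, 219.4] 285.12931034482756 202.30172413793105
0.2 -0.03 [array([286., 266.]), array([294., 181.])]
0.2 0.03 [array([293., 273.]), array([305., 191.])]
0.25 -0.03 [array([294., 263.]), array([307., 177.])]
0.25 0.03 [array([301., 270.]), array([318., 187.])]
0.3 -0.03 [array([303., 261.]), array([320., 174.])]
0.3 0.03 [array([310., 268.]), array([331., 184.])]
0.34 -0.03 [array([310., 259.]), array([330., 171.])]
0.34 0.03 [array([317., 266.]), array([341., 182.])]
0.37 -0.03 [array([315., 258.]), array([338., 170.])]
0.37 0.03 [array([322., 265.]), array([349., 180.])]
```

View pics/s6.png

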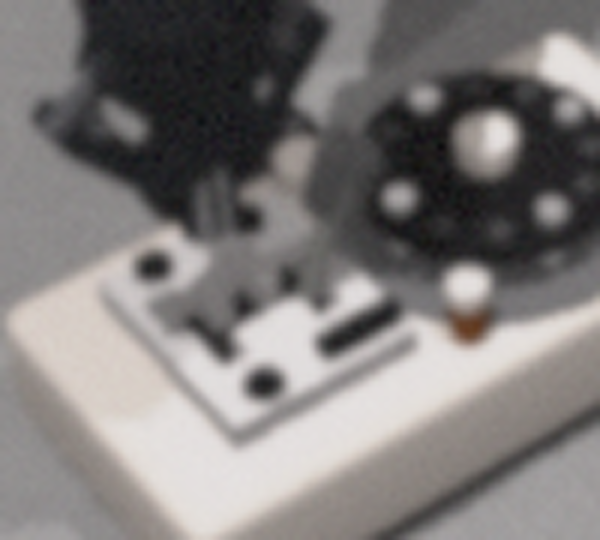

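The knob is at crop (340,165), so the lever sits in the left lane at about +0.34. Next I'll push it far.

Run:
```python
from h import *
go(-.06,-.02,.12)
go(-.06,.042,.12)
go(-.02,.042,.12,.08,8)
go(.012,.042,.12,.04,6)
go(-.06,.042,.12)
look("s7")
for a in(.15,.2,.24,.27): print(a,[(proj("scene",w(P,s*np.sin(a),s*np.sin(.34),.02+s*np.cos(.34)*np.cos(a)))-[230,170]+.5)*6//1 for s in(.09,.135)])
```

```text
False tcp gate mm [-60.  -19.8 120.3] F [ 0.8 -0.4  0.3] 15.1917
False tcp gate mm [-59.1  42.3 120.2] F [ 0.5 -1.1  0.2] 15.65
False tcp gate mm [-20.   42.2 119.8] F [0.2 0.1 0.5] 16.3
True tcp gate mm [  3.4  42.1 119.5] F [-0.8  0.4  0.2] 16.9
False tcp gate mm [-60.   41.7 120.3] F [ 1.  -0.   0.5] 17.3583
knob 0.72 [283.2, 198.0, 297.3, 219.9] 290.0304568527919 207.16243654822335
0.15 [array([331., 281.]), array([363., 205.])]
0.2 [array([337., 288.]), array([372., 215.])]
0.24 [array([341., 294.]), array([379., 224.])]
0.27 [array([345., 299.]), array([385., 230.])]
```

View pics/s7.png

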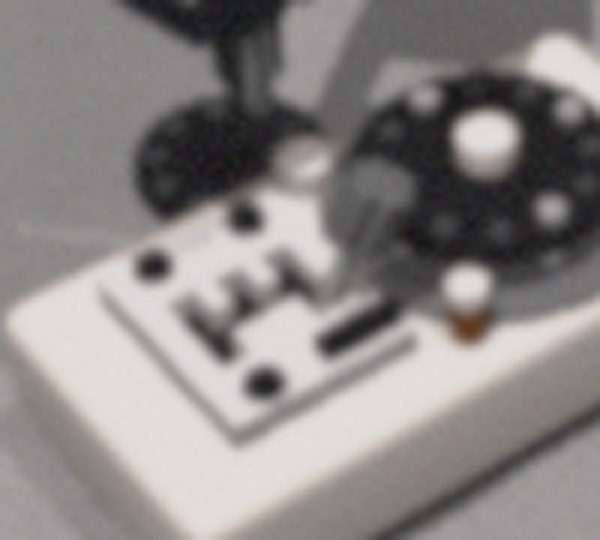

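It's nearly home, at about 0.15–0.2. I'll push again with a higher force threshold.

Run:
```python
from h import *
go(-.02,.042,.12)
go(-.003,.042,.12,.06)
go(.014,.042,.12,.03,12)
go(-.06,.042,.12)
go(-.09,.042,.2)
look("s8")
```

```text
False tcp gate mm [-19.2  42.3 119.6] F [-0.7  0.1 -0.3] 17.8083
False tcp gate mm [ -2.9  42.  119.9] F [-0.5 -0.3 -0.2] 18.2417
True tcp gate mm [  9.4  42.  119.4] F [-3.1 -3.2  4.8] 18.725
False tcp gate mm [-59.5  41.6 120.3] F [0.2 0.6 1.3] 19.225
False tcp gate mm [-89.6  42.2 199.3] F [ 0.5  0.3 -0.5] 19.8
knob 0.5 [285.5, 197.5, 300.7, 216.9] 290.95515695067263 207.42600896860986
```

View pics/s8.png

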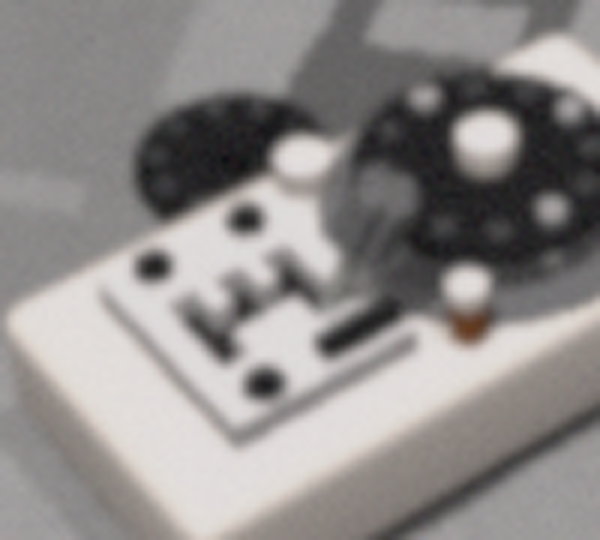

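Run:
```python
from h import *
go(-.06,.042,.12)
go(.004,.042,.12,.08)
go(.020,.042,.12,.02,18)
go(-.06,.042,.12)
go(-.09,.042,.22)
look("s9")
p=np.array(current_tool_pos()); move_to([.14,-.532,.25],current_ee_rot())
t=capture("top"); cv2.imwrite("pics/t9.png",cv2.resize(t[145:245,330:410],None,fx=6,fy=6,interpolation=cv2.INTER_CUBIC))
for a in(.15,.2,.24,.27): print(a,[(proj("top",w(P,s*np.sin(a),s*np.sin(.34),.02+s*np.cos(.34)*np.cos(a)))-[330,145]+.5)*6//1 for s in(.075,.152)])
print(current_clock())
```

```text
False tcp gate mm [-60.   42.  120.1] F [-0.4 -0.6  0.5] 20.475
False tcp gate mm [  3.7  42.1 119.9] F [ 0.1 -0.9  0.3] 21.425
True tcp gate mm [  9.8  42.2 119.6] F [-5.7 -2.9  7. ] 21.9333
False tcp gate mm [-59.6  41.6 120.3] F [-0.  -0.2 -0. ] 22.4333
False tcp gate mm [-89.8  42.3 219.1] F [ 0.3 -0.6 -0.6] 23.1083
knob 0.72 [283.6, 194.0, 298.9, 221.1] 291.1111111111111 207.5911111111111
0.15 [array([178., 251.]), array([131., 214.])]
0.2 [array([174., 244.]), array([123., 200.])]
0.24 [array([171., 239.]), array([117., 188.])]
0.27 [array([169., 235.]), array([112., 180.])]
24.9417
```

View pics/t9.png

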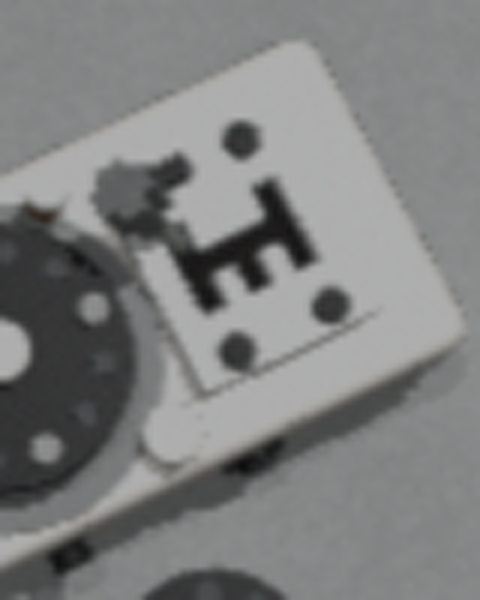

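The top view shows the knob cap at crop (122,190), and a lean of 0.24 predicts (117,188). The second push stalled at the same point with more force, so the lever is home. The nut and vial are where they were, and the hand is clear.

```bash
python3 -c "
from rig import *
print(sign_off())"
```

```text
the job is handed in; nothing more can be done
None
```

The lever is fully home in the far-left slot marked by the bar, the hand is clear, and the job is handed in; the sign-off returned no verdict.

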